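# Re-lay the scent bottles in reverse order

### The arm

A 7-joint arm with a two-finger parallel gripper is mounted at the origin on a cart in front of the work surface, level with it; the furniture and walls round the work are solid. World frame = base frame: x ahead of the robot, y to its left, z up, the work surface at z = 0. Lengths are in m, angles in rad, forces in N, time in s.
With the tool pointing down it reaches from about 0.4 to 0.85 m from the base axis. Payload 4.5 kg.
Tool frame: the origin (TCP) lies at the very end of the fingers, on their centre line; the grasp point (between the pads) lies 19 mm behind it; z points along the fingers, y is the line along which they close (so a half turn about z gives the same grasp; the last joint's range is limited). The gripper opens to 88 mm and grips with 3 to 60 N. Pads are 18 mm wide; open, the fingers measure 123 mm over their backs; the gripper's body (75 mm by 187 mm) begins 45 mm behind the grasp point.
Start: joints at [1.151, 0.689, -0.195, 1.565, 0.157, 0.902, -0.215], TCP at [0.274, -0.562, 0.239] pointing down, gripper open.
Joint ranges: [-3.01, 3.01], [-0.46, 2.08], [-1.47, 1.51], [0.13, 2.56], [-1, 4.14], [0.04, 2.09], [-2.66, 2.66]. Speed limits (rad/s): [2.57, 2.57, 3.14, 3.14, 3.14, 3.14, 3.14].

### API

Orientations are given as a unit quaternion [x, y, z, w].
In Python, from plant import r gives the robot as it stands. The module is installed in compiled form; this text tells all that it offers.
- The arm moves only by the tool step_arm, never from a script. Its argument "increments" is a list of rows, each a list of 2 entries, a list of its own where there are three numbers: the shift along the world's x, y, z in cm, then the turn, a rotation vector about the world's x, y, z in degrees. A call has exactly 10 rows; each row shifts and turns the commanded pose from where the row before left it; what a row does not reach is not made up. A row lasts 1/10 s, in which the tool goes at most 50 mm and 8.59 degrees, less where a joint would pass 70% of its speed; a pose out of reach is approached as far as the arm can. A call is refused whole if a number of a shift passes 5 or a number of a turn 8.59, either way. A call with a gripper value outside its range is refused whole. "fingers" is the opening, from 0 (shut) to 1 (fully open), set as the call begins (left out, the last holds). The fingers move at their own pace and stop on an object; "grip_force" is the grip in N (left out, the last holds). Time passes only in rows, so rows that do not move let the fingers close, or fill a call up. It gives the time, the measured TCP pose, the force, the opening and the grip force at its end, in the units of the state.
- r.get_state(): the state, without advancing time (a new reading comes with each control period).
- r.snapshot(name): name is "scene" or "top"; returns (picture, depth): 480x640x3 uint8, red, green, blue; 480x640 float32, m along the optical axis (not along the pixel's ray), 0 where there is no reading.
- r.calibration(name): a dict with "fov_y" (degrees; the focal length in pixels is half the picture's height over the tangent of half this angle, whatever the lens; pixels are square), "cx", "cy" (the principal point, pixels), "k1" (the pictures are not rectified: a ray, as slopes to the right and down, at radius r is drawn at 1 + k1 r^2 times it, then the intrinsics apply), "R" (3x3) and "t" (3): a world point X has camera coordinates R X + t. Camera axes: x right, y down, z forward; pixel columns grow to the right and rows downward; lengths in m; the calibration is good to about 2 mm. A picture is of the moment at which its call begins. calibration takes no time and is no camera call.
- r.finish_job(): hands the job in; it is judged then, once.
The state is a dict: "clock": time; "q": joint angles; "qd": joint speeds; "joint_torque": joint torques, N m; "tool_pos": TCP position; "eef_rot": TCP orientation; "contact_force": force on the tool from outside, world axes, zero at the start; "moment": the same for the moment, N m; "opening": opening from 0.0 (shut) to 1.0 (fully open); "finger_force": force on a finger pad.
Only numpy, scipy, OpenCV 4.12 (cv2) and the standard library are available. Lean on these libraries where they do the work, as an engineer would, in place of code of your own. Each camera call takes 0.05 s, during which the arm holds its last target. There are 200 camera calls.

### The job

Move the four different white scent bottles from their cork coasters on the plywood board on the left into the divided wooden tray on the right, past the display box that stands between, one to a compartment, with their order reversed: the bottle at the left end of the board goes into the right-end compartment, the next one into the compartment beside it, and so on, until the bottle at the right end of the board stands at the left end of the tray (left and right as the robot sees them). Set each down gently, standing upright on the floor of its compartment; do not drop any or knock any over.

Things in the scene. Friction and masses are not known exactly. Their poses are not given: they have to be found in the camera images.
- flask_center (a point): The tall flask: round white ceramic bottle, 40 mm in diameter up to 76 mm, with a sloping shoulder, narrow neck and small brass cap 15 mm wide; 112 mm tall in all. Loose, about 0.15 kg, starts upright on one of the four coasters on the board. This point: on its axis, half-way up; z along its axis, upward. It is 56 mm above its underside.
- square_center (a point): The square bottle: white ceramic, 40 x 40 mm in plan, the body 52 mm tall with flat sides, under a square brass cap 24 mm wide; 70 mm tall in all. Loose, about 0.15 kg, starts upright on one of the four coasters on the board. This point: on its axis, half-way up; z along its axis, upward. It is 35 mm above its underside; x and y are square to the flat sides.
- drum_center (a point): The drum: low round white ceramic canister 44 mm in diameter with a brass lid of the full width and a small knob; 58 mm tall without, 66 mm with the knob. Loose, about 0.15 kg, starts upright on one of the four coasters on the board. This point: on its axis, half-way up; z along its axis, upward. It is 33 mm above its underside.
- ball_center (a point): The ball-stoppered bottle: round white ceramic body 42 mm in diameter and 58 mm tall, short neck, and a big brass ball 28 mm wide on top; 92 mm tall in all. Loose, about 0.15 kg, starts upright on one of the four coasters on the board. This point: on its axis, half-way up; z along its axis, upward. It is 46 mm above its underside.
- coaster_flask: The cork coaster, 58 mm in diameter and 4 mm thick, on which the tall flask stands at the start; fixed to the board, and stays there. Origin at the centre of its underside; its top is 12 mm above the table.
- coaster_square: The cork coaster, 58 mm in diameter and 4 mm thick, on which the square bottle stands at the start; fixed to the board, and stays there. Origin at the centre of its underside; its top is 12 mm above the table.
- coaster_drum: The cork coaster, 58 mm in diameter and 4 mm thick, on which the drum stands at the start; fixed to the board, and stays there. Origin at the centre of its underside; its top is 12 mm above the table.
- coaster_ball: The cork coaster, 58 mm in diameter and 4 mm thick, on which the ball-stoppered bottle stands at the start; fixed to the board, and stays there. Origin at the centre of its underside; its top is 12 mm above the table.
- board: Plywood board, 84 mm deep (x, away from the robot), 276 mm long (y, to the robot's left), 8 mm thick, fixed on the left, turned somewhat; origin: centre of underside, z up. Coasters in a row at y = +99, +33, -33, -99 mm, in changing order. Beware the fixed walnut box with a tall sign at mid-table: 195 mm high, near corner 0.50 m ahead of the robot, side corners 0.21 m left and right at 0.71 m ahead.
- tray: Divided light wood tray, 70 mm deep (x, away from the robot), 268 mm long (y, to the robot's left), fixed on the right, turned somewhat; origin: centre of underside, z up. Four compartments, 62 x 62 mm inside, centred at x = 0, y = +99, +33, -33, -99 mm; floor 6 mm, tops of the 4 mm walls 14 mm above the table. Loose shop goods up to 85 mm high stand between and round board and tray.
Things that resemble listed ones, but are neither listed nor needed, are in the scene too. Leave any green look-alike of the part that bears flask_center alone.

How it is judged:
By the outcome, as a careful person would: the job done as asked, in the order asked, and still so for the second after the job is handed in, with the robot touching nothing.
It also fails if it takes over 144 s, if anything falls off the work surface, if the arm or the gripper's body presses on something with over 40 N, if the wrist force passes 120 N, or if a joint passes its speed limit or range.

## Working session

There is one attempt and no reset: what is moved stays moved. The work goes in short steps, Python scripts to look and compute and a tool call to move; the robot and the scene stay as the last step left them, time stands still between calls to the robot, and variables do not carry over. Pictures are saved under pics/ and viewed, at most 14 in all, crops included, and the job is handed in when it is done.

Besides the shell and the picture viewer there is one more tool, called after ">>>" in YAML: its name, and indented under it one key for each argument. step_arm: Moves the arm, as the interface text tells. Its arguments: {"type":"object","properties":{"increments":{"type":"array","items":{"type":"array"}},"fingers":{"type":"number"},"grip_force":{"type":"number"}},"required":["increments"]}

```bash
mkdir -p pics
cat > h.py <<'E'
import numpy as np, cv2
from plant import r
def cam(n):
    c=r.calibration(n); f=240/np.tan(np.radians(c["fov_y"])/2)
    return c,f,np.array(c["R"]),np.array(c["t"])
def ray(n,u,v):
    c,f,R,t=cam(n); d=np.array([(u-c["cx"])/f,(v-c["cy"])/f]); s=d.copy()
    for _ in range(20): s=d/(1+c["k1"]*(s@s))
    return -R.T@t, R.T@np.array([s[0],s[1],1.])
def onz(n,u,v,z):
    o,d=ray(n,u,v); return o+d*(z-o[2])/d[2]
def atd(n,u,v,dep):
    o,d=ray(n,u,v); return o+d*dep
def proj(n,X):
    c,f,R,t=cam(n); p=R@np.array(X)+t; s=p[:2]/p[2]; s=s*(1+c["k1"]*(s@s)); return s*f+[c["cx"],c["cy"]]
def cloud(n,dep):
    c,f,R,t=cam(n); v,u=np.mgrid[0:480,0:640]; d=np.stack([(u-c["cx"])/f,(v-c["cy"])/f],-1); s=d.copy()
    for _ in range(20): s=d/(1+c["k1"]*(s**2).sum(-1,keepdims=True))
    p=np.concatenate([s,np.ones((480,640,1))],-1)*dep[...,None]
    return (p-t)@R
def snap(n,name):
    p,d=r.snapshot(n); cv2.imwrite(f"pics/{name}.png",p[...,::-1]); np.save(f"pics/{name}.npy",d); return p,d
E
python3 - <<'E'
from h import *
for n in("scene","top"):
    snap(n,n+"0"); c,f,R,t=cam(n); print(n,c["k1"],f,-R.T@t,R[2])
print(r.get_state())
E
```

```text
scene -0.032119424839382314 435.3328117347683 [0.0678335  0.72693368 0.75848142] [ 0.39919728 -0.65020515 -0.64643236]
top -0.012806548384543415 488.401529690438 [0.42196525 0.05182033 1.15733259] [ 0.06150526 -0.00445903 -0.9980968 ]
{'clock': 0.1, 'q': array([ 1.15080191,  0.68987476, -0.19448545,  1.56620655,  0.15733095,
        0.90250953, -0.21507757]), 'qd': array([ 0.00048949, -0.00259897,  0.00113037, -0.0025846 , -0.00078253,
       -0.00021521, -0.00127821]), 'joint_torque': array([-2.63769063e-03, -5.28493953e+01, -1.27140820e+00, -1.53835863e+01,
       -5.26253390e-02,  1.92786349e-03,  4.03309070e-05]), 'tool_pos': array([ 0.27368245, -0.56128043,  0.23801411]), 'eef_rot': array([ 9.74358962e-01,  2.24997704e-01, -2.60623429e-04, -7.60241759e-04]), 'contact_force': array([0.52866447, 0.24912037, 0.55125914]), 'moment': array([ 0.02198996,  0.03105162, -0.00210853]), 'finger_force': 0.0, 'opening': 1.0000011606553727}
```

View pics/top0.png

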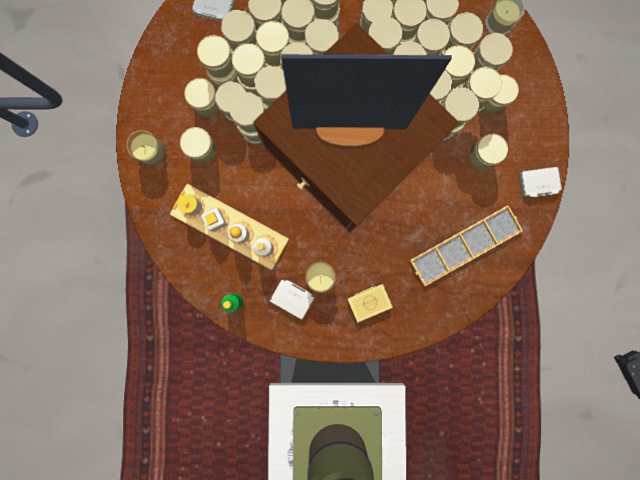

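View pics/scene0.png

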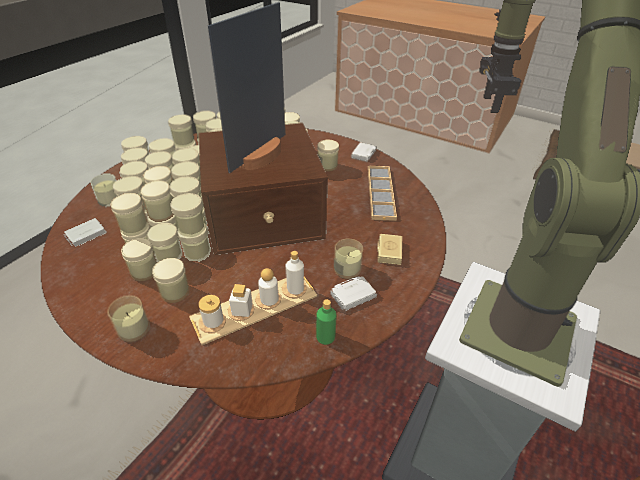

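The left picture shows the board, from the left end: drum (189,204), square (213,218), ball (237,232), flask (263,246). The green look-alike stands apart at (231,302). The tray compartments, left to right, are at about (430,266), (454,250), (478,236) and (503,222). Next I'll measure the board, tray, bottles and obstacles.

Run:
```python
from h import *
p=cv2.imread("pics/top0.png"); d=np.load("pics/top0.npy"); C=cloud("top",d)
hsv=cv2.cvtColor(p,cv2.COLOR_BGR2HSV)
# board/tray: light wood by height and region, via depth
Z=C[...,2]
def rect(m,lab,z):
    n,l,s,_=cv2.connectedComponentsWithStats(m.astype(np.uint8)); k=1+np.argmax(s[1:,4])
    cs,_=cv2.findContours((l==k).astype(np.uint8),0,2); P=np.array([onz("top",*q,z)[:2] for q in cs[0][:,0].astype(float)],np.float32)
    P=cv2.convexHull(P)[:,0]
    print(lab,cv2.minAreaRect(P),s[k])
reg=np.zeros(Z.shape,bool); reg[170:280,150:300]=1
wood=(hsv[...,0]>12)&(hsv[...,0]<32)&(hsv[...,2]>150)
rect(reg&((wood)|(Z>.02)),"board",.008)
reg=np.zeros(Z.shape,bool); reg[195:300,395:535]=1
gray=(hsv[...,1]<60)&(hsv[...,2]>90)
rect(reg&(wood|gray),"tray",.014)
for n,u,v,h in(("drum",189,204,.078),("square",213,218,.082),("ball",237,232,.104),("flask",263,246,.124)):
    w=C[v-16:v+17,u-16:u+17].reshape(-1,3); w=w[w[:,2]>h-.02]
    print(n,len(w),w[:,2].max(),np.median(w[:,:2],0),onz("top",u,v,h))
# loose goods: height map components
m=((Z>.02)&(Z<.25)&(d>0)).astype(np.uint8)
n,l,s,c=cv2.connectedComponentsWithStats(m)
for k in range(1,n):
    if s[k,4]>60:
        q=C[l==k]; print(c[k].round(),s[k,4],q.min(0).round(3),q.max(0).round(3))
print(cam("top")[1])
big=cv2.resize(p[170:320,150:550],(800,300),interpolation=cv2.INTER_CUBIC); 
s0=cv2.imread("pics/scene0.png")[235:355,180:350]; s0=cv2.resize(s0,(425,300),interpolation=cv2.INTER_CUBIC)
o=np.zeros((600,800,3),np.uint8); o[:300]=big; o[300:,:425]=s0; cv2.imwrite("pics/crop1.png",o)
```

```text
board ((0.5232182741165161, 0.25778114795684814), (0.2790083587169647, 0.08594316244125366), 61.57682800292969) [ 170  183  119   87 4186]
tray ((0.4786719083786011, -0.3023781180381775), (0.07153254747390747, 0.27472129464149475), 29.126869201660156) [ 411  205  112   81 3345]
drum 353 1.1573325863874948 [0.56646582 0.33821974] [0.56538812 0.33353345 0.078     ]
square 276 1.1573325863874948 [0.53211353 0.28253203] [0.53382343 0.27882479 0.082     ]
ball 137 1.1573325863874948 [0.50159234 0.22630514] [0.50125247 0.22182657 0.104     ]
flask 56 1.1573325863874948 [0.47057163 0.16877898] [0.47015477 0.16319991 0.124     ]
[349.  90.] 36586 [ 0.509 -0.407  0.02 ] [1.067 0.348 0.25 ]
[506.  14.] 869 [ 0.991 -0.428  0.02 ] [ 1.059 -0.36   0.078]
[197. 144.] 917 [0.671 0.289 0.02 ] [0.739 0.354 0.088]
[144. 147.] 908 [0.668 0.411 0.02 ] [0.733 0.479 0.082]
[488. 151.] 962 [ 0.659 -0.378  0.02 ] [ 0.726 -0.309  0.087]
[189. 204.] 402 [0.548 0.319 0.02 ] [0.589 0.364 0.08 ]
[213. 219.] 386 [0.51 0.26 0.02] [0.559 0.31  0.088]
[238. 233.] 321 [0.482 0.208 0.021] [0.524 0.248 0.107]
[263. 247.] 298 [0.452 0.151 0.02 ] [0.492 0.189 0.128]
[320. 276.] 712 [0.373 0.011 0.041] [0.437 0.075 0.08 ]
[369. 302.] 833 [ 0.302 -0.123  0.02 ] [ 0.387 -0.023  0.03 ]
[231. 302.] 317 [0.329 0.222 0.02 ] [0.367 0.26  0.117]
[337. 451.] 2322 [-0.004 -0.066  0.02 ] [0.071 0.068 0.25 ]
488.401529690438
```

View pics/crop1.png

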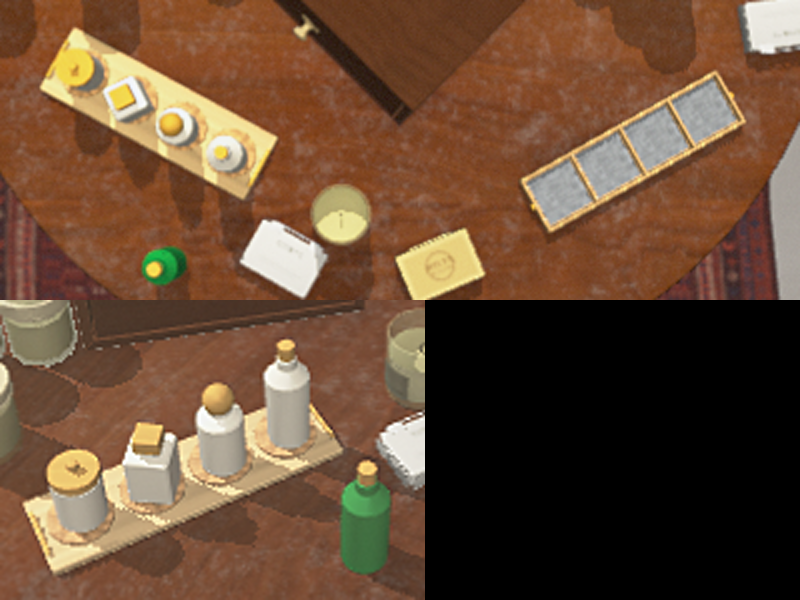

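The enlarged crop confirms it. Row order is drum, square, ball and flask, with the white flask at crop (226,152). The green look-alike is at (163,266) and stays put. One more quick measurement: tray cells, square yaw, sign extent.

Run:
```python
from h import *
p=cv2.imread("pics/top0.png"); d=np.load("pics/top0.npy"); C=cloud("top",d); Z=C[...,2]
hsv=cv2.cvtColor(p,cv2.COLOR_BGR2HSV)
m=np.zeros(Z.shape,np.uint8); g=(hsv[...,1]<50)&(hsv[...,2]>80); m[200:290,405:530]=g[200:290,405:530]
n,l,s,c=cv2.connectedComponentsWithStats(m,connectivity=4)
for k in range(1,n):
    if s[k,4]>150:
        cs,_=cv2.findContours((l==k).astype(np.uint8),0,2); P=np.array([onz("top",*q,.006)[:2] for q in cs[0][:,0].astype(float)],np.float32); print("cell",c[k].round(1),onz("top",*c[k],.006).round(4),cv2.minAreaRect(P))
# square brass cap top
for nm,u,v,h in(("square",213,218,.082),("flask",263,246,.124),("ball",237,232,.09),("drum",189,204,.074)):
    w=np.zeros(Z.shape,np.uint8); b=((hsv[...,1]>140)&(hsv[...,0]>10)&(hsv[...,0]<35)&(hsv[...,2]>150)); w[v-12:v+13,u-12:u+13]=b[v-12:v+13,u-12:u+13]
    n,l,s,c=cv2.connectedComponentsWithStats(w); k=1+np.argmax(s[1:,4]); cs,_=cv2.findContours((l==k).astype(np.uint8),0,2)
    P=np.array([onz("top",*q,h)[:2] for q in cs[0][:,0].astype(float)],np.float32); print(nm,onz("top",*c[k],h).round(4),cv2.minAreaRect(P))
q=C[(Z>.23)&(Z<.9)&(d>0)&(C[...,0]>.3)]; print("sign",q.min(0),q.max(0))
print("white box z",Z[290:308,280:300].max())
```

```text
cell [501.5 224.8] [ 0.5273 -0.3894  0.006 ] ((0.5275498032569885, -0.38954833149909973), (0.056447774171829224, 0.05677049607038498), 28.95073699951172)
cell [477.5 238.4] [ 0.4949 -0.3316  0.006 ] ((0.4946877062320709, -0.3318938612937927), (0.0577203668653965, 0.05678803473711014), 29.11238670349121)
cell [453.4 251.8] [ 0.4628 -0.2739  0.006 ] ((0.46278414130210876, -0.2744448482990265), (0.057303596287965775, 0.057443879544734955), 29.224750518798828)
cell [429.3 265.5] [ 0.4304 -0.2164  0.006 ] ((0.4303499460220337, -0.216304212808609), (0.05733882263302803, 0.05682395398616791), 29.290119171142578)
square [0.5332 0.2839 0.082 ] ((0.5333850383758545, 0.2840995788574219), (0.021955348551273346, 0.021676072850823402), 26.966567993164062)
flask [0.4703 0.1687 0.124 ] ((0.4701436161994934, 0.16850003600120544), (0.008476887829601765, 0.01062818430364132), 0.13206298649311066)
ball [0.503  0.2287 0.09  ] ((0.5034009218215942, 0.2284827083349228), (0.020271847024559975, 0.023167546838521957), 45.48539733886719)
drum [0.5688 0.3405 0.074 ] ((0.5676517486572266, 0.3408471345901489), (0.04561905935406685, 0.043083954602479935), 71.65911865234375)
sign [ 0.66827455 -0.12714546  0.23001917] [0.70443946 0.09947042 0.53632588]
white box z 1.1573325863874948
```

>>> step_arm:
  increments:
    - [[1.0,3.65,0],[0,0,1.78]]
    - [[1.0,3.65,0],[0,0,1.78]]
    - [[1.0,3.65,0],[0,0,1.78]]
    - [[1.0,3.65,0],[0,0,1.78]]
    - [[1.0,3.65,0],[0,0,1.78]]
    - [[1.0,3.65,0],[0,0,1.78]]
    - [[1.0,3.65,0],[0,0,1.78]]
    - [[1.0,3.65,0],[0,0,1.78]]
    - [[1.0,3.65,0],[0,0,1.78]]
    - [[1.0,3.65,0],[0,0,1.78]]
  fingers: 1
  grip_force: 20

```text
clock: 1.1
tool_pos: [0.3741, -0.1953, 0.2387]
eef_rot: [0.928, 0.374, -0.0, -0.0]
contact_force: [0.8, 0.4, 0.2]
opening: 0.997
finger_force: 0.0
```

>>> step_arm:
  increments:
    - [[1.0,3.65,0],[0,0,1.78]]
    - [[1.0,3.65,0],[0,0,1.78]]
    - [[1.0,3.65,0],[0,0,1.78]]
    - [[1.0,3.65,0],[0,0,1.78]]
    - [[1.0,3.65,0],[0,0,1.78]]
    - [[1.0,3.65,0],[0,0,1.78]]
    - [[1.0,3.65,0],[0,0,1.78]]
    - [[1.0,3.65,0],[0,0,1.78]]
    - [[1.0,3.65,0],[0,0,1.78]]
    - [[1.0,3.65,0],[0,0,1.78]]

```text
clock: 2.1
tool_pos: [0.474, 0.1697, 0.2385]
eef_rot: [0.859, 0.513, -0.0, 0.0]
contact_force: [1.6, -0.3, 0.1]
opening: 1.002
finger_force: 0.0
```

>>> step_arm:
  increments:
    - [[0,0,-1.5],[0,0,0]]
    - [[0,0,-1.5],[0,0,0]]
    - [[0,0,-1.5],[0,0,0]]
    - [[0,0,-1.5],[0,0,0]]
    - [[0,0,-1.5],[0,0,0]]
    - [[0,0,-1.0],[0,0,0]]
    - [[0,0,-1.0],[0,0,0]]
    - [[0,0,-1],[0,0,0]]
    - [[0,0,0],[0,0,0]]
    - [[0,0,0],[0,0,0]]

```text
clock: 3.1
tool_pos: [0.474, 0.1683, 0.1337]
eef_rot: [0.859, 0.512, -0.0, 0.0]
contact_force: [-0.2, 1.0, -0.2]
opening: 1.0
finger_force: 0.0
```

Run:
```python
from h import *
p,d=snap("scene","s1"); print(r.get_state()["tool_pos"],proj("scene",r.get_state()["tool_pos"]))
c=p[150:370,150:400,::-1]; cv2.imwrite("pics/s1c.png",cv2.resize(c,(680,598),interpolation=cv2.INTER_CUBIC))
```

```text
[0.47425773 0.16839571 0.13400167] [291.75789296 247.97542891]
```

View pics/s1c.png

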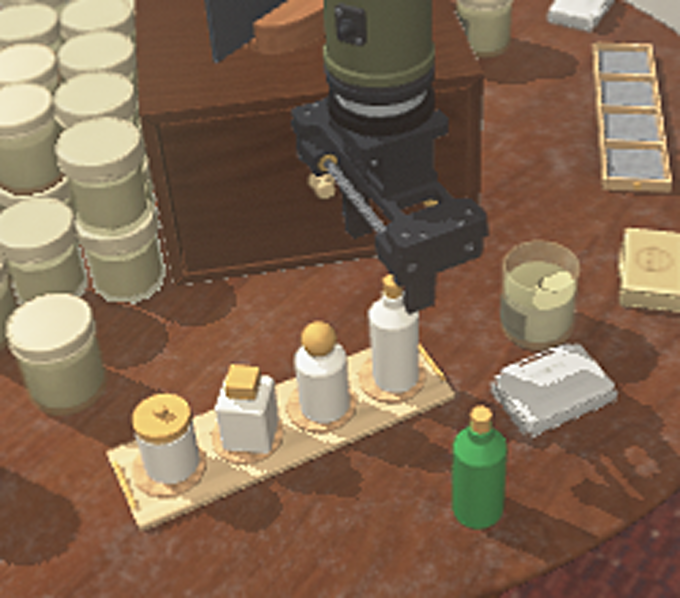

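The crop shows the open fingers straddling the flask: cap at (392,287), near finger at (420,290). The aim is right, so I'll descend.

>>> step_arm:
  increments:
    - [[0,0.05,-1],[0,0,0]]
    - [[0,0.05,-1],[0,0,0]]
    - [[0,0,-1],[0,0,0]]
    - [[0,0,-1],[0,0,0]]
    - [[0,0,-1],[0,0,0]]
    - [[0,0,-1],[0,0,0]]
    - [[0,0,-0.6],[0,0,0]]
    - [[0,0,-0.2],[0,0,0]]
    - [[0,0,-0.1],[0,0,0]]
    - [[0,0,0],[0,0,0]]

```text
clock: 4.15
tool_pos: [0.4741, 0.1693, 0.0649]
eef_rot: [0.859, 0.512, 0.0, 0.0]
contact_force: [-0.6, 0.4, -0.3]
opening: 1.0
finger_force: 0.0
```

>>> step_arm:
  increments:
    - [[0,0,0],[0,0,0]]
    - [[0,0,0],[0,0,0]]
    - [[0,0,0],[0,0,0]]
    - [[0,0,0],[0,0,0]]
    - [[0,0,0],[0,0,0]]
    - [[0,0,0],[0,0,0]]
    - [[0,0,0],[0,0,0]]
    - [[0,0,0],[0,0,0]]
    - [[0,0,0],[0,0,0]]
    - [[0,0,0],[0,0,0]]
  fingers: 0
  grip_force: 20

```text
clock: 5.15
tool_pos: [0.4739, 0.1693, 0.0647]
eef_rot: [0.859, 0.512, -0.0, -0.0]
contact_force: [-0.2, 0.4, 0.4]
opening: 0.449
finger_force: 19.7
```

>>> step_arm:
  increments:
    - [[0,0,0.4],[0,0,0]]
    - [[0,0,0.8],[0,0,0]]
    - [[0,0,1.4],[0,0,0]]
    - [[0,0,2],[0,0,0]]
    - [[0,0,2.2],[0,0,0]]
    - [[0,0,2.2],[0,0,0]]
    - [[-0.4,0,2.2],[0,0,0]]
    - [[-0.8,0,2],[0,0,0]]
    - [[-0.8,-1,1.3],[0,0,0]]
    - [[-0.8,-2,0.5],[0,0,0]]

```text
clock: 6.15
tool_pos: [0.4465, 0.1408, 0.2168]
eef_rot: [0.858, 0.513, 0.002, -0.0]
contact_force: [0.3, -0.1, -2.6]
opening: 0.454
finger_force: 19.7
```

>>> step_arm:
  increments:
    - [[-0.8,-3,0],[0,0,4]]
    - [[-0.8,-4,0],[0,0,6]]
    - [[0,-4.2,0],[0,0,7]]
    - [[0,-4.2,0],[0,0,7]]
    - [[0,-4.2,0],[0,0,7]]
    - [[0,-4.2,0],[0,0,7]]
    - [[0,-4,0],[0,0,7]]
    - [[0,-3.5,0],[0,0,6]]
    - [[0,-2.7,0],[0,0,4]]
    - [[0,-1.5,0],[0,0,2.5]]

```text
clock: 7.15
tool_pos: [0.429, -0.2192, 0.215]
eef_rot: [0.508, 0.862, -0.001, 0.0]
contact_force: [-0.5, 0.5, -1.4]
opening: 0.443
finger_force: 19.7
```

>>> step_arm:
  increments:
    - [[0,0,0],[0,0,0]]
    - [[0,0,-0.8],[0,0,0]]
    - [[0,0,-1.6],[0,0,0]]
    - [[0,0,-2.2],[0,0,0]]
    - [[0,0,-2.4],[0,0,0]]
    - [[0,0,-2.4],[0,0,0]]
    - [[0,0,-2],[0,0,0]]
    - [[0,0,-1.4],[0,0,0]]
    - [[0,0,-0.8],[0,0,0]]
    - [[0,0,-0.4],[0,0,0]]

```text
clock: 8.15
tool_pos: [0.4301, -0.2143, 0.0743]
eef_rot: [0.506, 0.863, 0.0, -0.0]
contact_force: [-0.3, -0.8, -0.9]
opening: 0.449
finger_force: 19.7
```

Run:
```python
from h import *
p,d=snap("scene","s2"); q=r.get_state(); print(q["tool_pos"],q["contact_force"])
c=p[110:270,310:480,::-1]; cv2.imwrite("pics/s2c.png",cv2.resize(c,(637,600),interpolation=cv2.INTER_CUBIC))
```

```text
[ 0.43009738 -0.21460258  0.07422089] [ 0.05700337  0.20612158 -0.82439114]
```

View pics/s2c.png

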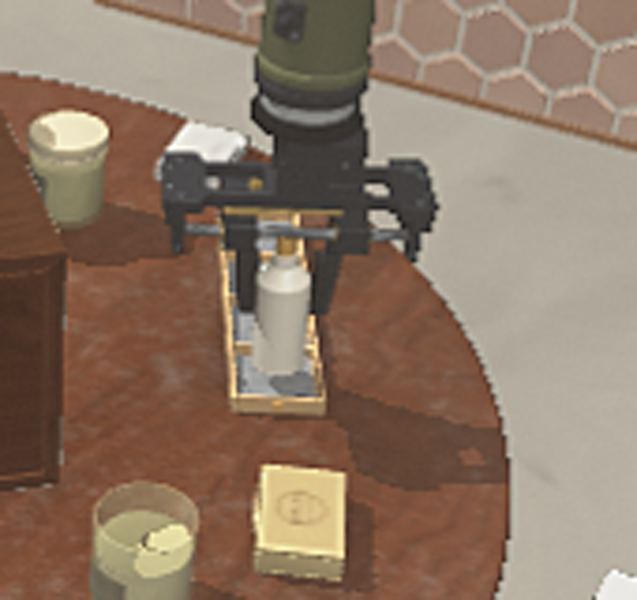

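The flask hangs upright, base at about (280,365), inside the near compartment. Lower it and release.

>>> step_arm:
  increments:
    - [[0,-0.15,-0.3],[0,0,0]]
    - [[0,0,-0.3],[0,0,0]]
    - [[0,0,-0.3],[0,0,0]]
    - [[0,0,-0.2],[0,0,0]]
    - [[0,0,-0.15],[0,0,0]]
    - [[0,0,-0.1],[0,0,0]]
    - [[0,0,-0.1],[0,0,0]]
    - [[0,0,0],[0,0,0]]
    - [[0,0,0],[0,0,0]]
    - [[0,0,0],[0,0,0]]

```text
clock: 9.2
tool_pos: [0.4301, -0.2173, 0.0603]
eef_rot: [0.507, 0.862, 0.0, 0.0]
contact_force: [-0.6, -0.3, -1.2]
opening: 0.445
finger_force: 19.7
```

>>> step_arm:
  increments:
    - [[0,0,-0.05],[0,0,0]]
    - [[0,0,-0.05],[0,0,0]]
    - [[0,0,-0.03],[0,0,0]]
    - [[0,0,0],[0,0,0]]
    - [[0,0,0],[0,0,0]]
    - [[0,0,0],[0,0,0]]
    - [[0,0,0],[0,0,0]]
    - [[0,0,0],[0,0,0]]
    - [[0,0,0],[0,0,0]]
    - [[0,0,0],[0,0,0]]

```text
clock: 10.2
tool_pos: [0.43, -0.2173, 0.059]
eef_rot: [0.507, 0.862, 0.0, 0.0]
contact_force: [0.3, 0.6, -1.3]
opening: 0.453
finger_force: 19.7
```

>>> step_arm:
  increments:
    - [[0,0,0],[0,0,0]]
    - [[0,0,0],[0,0,0]]
    - [[0,0,0],[0,0,0]]
    - [[0,0,0],[0,0,0]]
    - [[0,0,0],[0,0,0]]
    - [[0,0,0.5],[0,0,0]]
    - [[0,0,1],[0,0,0]]
    - [[0,0,2],[0,0,0]]
    - [[0,0,3],[0,0,0]]
    - [[0,0,3.5],[0,0,0]]
  fingers: 0.9

```text
clock: 11.2
tool_pos: [0.4292, -0.217, 0.1602]
eef_rot: [0.507, 0.862, -0.0, -0.001]
contact_force: [0.7, -1.0, -0.3]
opening: 0.902
finger_force: 0.0
```

Run:
```python
from h import *
p,d=snap("scene","s3"); q=r.get_state(); print(q["tool_pos"],q["contact_force"])
c=p[110:270,310:480,::-1]; cv2.imwrite("pics/s3c.png",cv2.resize(c,(637,600),interpolation=cv2.INTER_CUBIC))
```

```text
[ 0.43196925 -0.21755926  0.16494196] [0.89744606 0.08247432 3.70840621]
```

View pics/s3c.png

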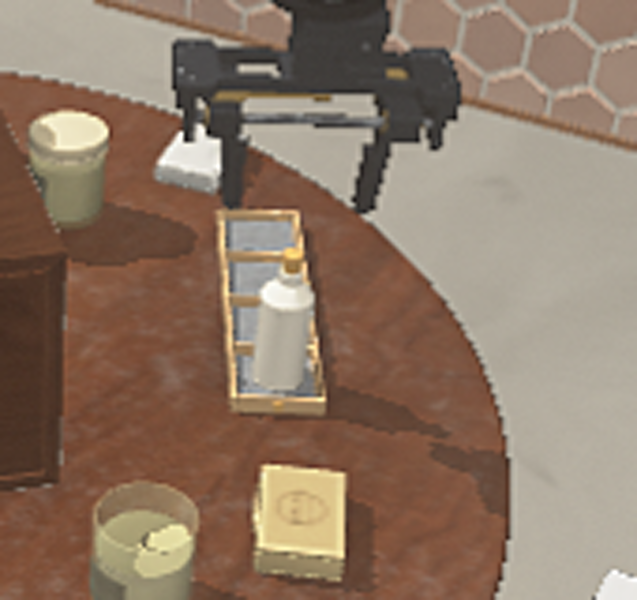

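The flask stands upright in the left-end compartment, base at about (280,380). Next the ball bottle.

>>> step_arm:
  increments:
    - [[0,1,2.5],[0,0,-3]]
    - [[0,2.5,2.5],[0,0,-6]]
    - [[0,4,2],[0,0,-6]]
    - [[0,4.5,1],[0,0,-6]]
    - [[0,4.5,0],[0,0,-6]]
    - [[0,4.5,0],[0,0,-6]]
    - [[0.2,4.5,0],[0,0,-6]]
    - [[0.8,4.5,0],[0,0,-6]]
    - [[1,4.5,0],[0,0,-6]]
    - [[1,4,0],[0,0,-4]]
  fingers: 1

```text
clock: 12.25
tool_pos: [0.4597, 0.1704, 0.2398]
eef_rot: [0.848, 0.53, 0.0, -0.0]
contact_force: [1.0, -0.8, 0.3]
opening: 0.996
finger_force: 0.0
```

>>> step_arm:
  increments:
    - [[1.5,3,0],[0,0,-2.5]]
    - [[1.5,2,0],[0,0,0]]
    - [[1,0.8,-1],[0,0,0]]
    - [[0.4,0.3,-2],[0,0,0]]
    - [[0,0,-2.5],[0,0,0]]
    - [[0,0,-2.5],[0,0,0]]
    - [[0,0,-2],[0,0,0]]
    - [[0,0,-1],[0,0,0]]
    - [[0,0,-0.5],[0,0,0]]
    - [[0,0,0],[0,0,0]]

```text
clock: 13.25
tool_pos: [0.5039, 0.2282, 0.1238]
eef_rot: [0.859, 0.512, -0.0, 0.0]
contact_force: [-0.8, -0.1, 0.5]
opening: 1.0
finger_force: 0.0
```

>>> step_arm:
  increments:
    - [[0,0,-1],[0,0,0]]
    - [[0,0,-1.2],[0,0,0]]
    - [[0,0,-1.2],[0,0,0]]
    - [[0,0,-1.2],[0,0,0]]
    - [[0,0,-1],[0,0,0]]
    - [[0,0,-1],[0,0,0]]
    - [[0,0,-0.7],[0,0,0]]
    - [[0,0,-0.4],[0,0,0]]
    - [[0,0,-0.1],[0,0,0]]
    - [[0,0,0],[0,0,0]]

```text
clock: 14.25
tool_pos: [0.5042, 0.2288, 0.046]
eef_rot: [0.859, 0.512, 0.0, 0.0]
contact_force: [-0.3, 0.1, -0.2]
opening: 0.999
finger_force: 0.0
```

>>> step_arm:
  increments:
    - [[0,0,0],[0,0,0]]
    - [[0,0,0],[0,0,0]]
    - [[0,0,0],[0,0,0]]
    - [[0,0,0],[0,0,0]]
    - [[0,0,0],[0,0,0]]
    - [[0,0,0],[0,0,0]]
    - [[0,0,0],[0,0,0]]
    - [[0,0,0],[0,0,0]]
    - [[0,0,0],[0,0,0]]
    - [[0,0,0],[0,0,0]]
  fingers: 0
  grip_force: 20

```text
clock: 15.25
tool_pos: [0.5038, 0.2289, 0.046]
eef_rot: [0.859, 0.512, -0.0, -0.0]
contact_force: [-1.1, 0.7, 1.6]
opening: 0.471
finger_force: 20.0
```

>>> step_arm:
  increments:
    - [[0,0,0.4],[0,0,0]]
    - [[0,0,0.8],[0,0,0]]
    - [[0,0,1.4],[0,0,0]]
    - [[0,0,2],[0,0,0]]
    - [[0,0,2.3],[0,0,0]]
    - [[0,0,2.4],[0,0,0]]
    - [[-0.8,-1,2.4],[0,0,0]]
    - [[-1,-2,2.2],[0,0,0]]
    - [[-1.2,-3,1.6],[0,0,0]]
    - [[-1.4,-3.2,0.9],[0,0,0]]

```text
clock: 16.25
tool_pos: [0.4605, 0.1365, 0.2123]
eef_rot: [0.859, 0.512, 0.002, 0.0]
contact_force: [1.6, -0.7, -1.6]
opening: 0.466
finger_force: 20.0
```

>>> step_arm:
  increments:
    - [[-1,-4,0],[0,0,6]]
    - [[-1,-4.3,0],[0,0,6.5]]
    - [[-1,-4.5,0],[0,0,6.5]]
    - [[0,-4.6,0],[0,0,6.5]]
    - [[0,-4.6,0],[0,0,6.5]]
    - [[0,-4.6,0],[0,0,6.5]]
    - [[0.8,-4.5,0],[0,0,6.5]]
    - [[0.9,-4.2,0],[0,0,6.5]]
    - [[0.9,-3.6,0],[0,0,4]]
    - [[0.7,-2.2,0],[0,0,2]]

```text
clock: 17.25
tool_pos: [0.4623, -0.2788, 0.2107]
eef_rot: [0.508, 0.861, -0.001, 0.001]
contact_force: [0.5, 0.6, -1.6]
opening: 0.469
finger_force: 20.0
```

>>> step_arm:
  increments:
    - [[0,0,0],[0,0,0]]
    - [[0,0,-0.8],[0,0,0]]
    - [[0,0,-1.8],[0,0,0]]
    - [[0,0,-2.5],[0,0,0]]
    - [[0,0,-2.8],[0,0,0]]
    - [[0,0,-2.8],[0,0,0]]
    - [[0,0,-2.4],[0,0,0]]
    - [[0,0,-1.6],[0,0,0]]
    - [[0,0,-0.9],[0,0,0]]
    - [[0,0,-0.4],[0,0,0]]

```text
clock: 18.25
tool_pos: [0.4628, -0.2729, 0.0496]
eef_rot: [0.506, 0.863, 0.0, -0.001]
contact_force: [-0.3, 0.7, -1.5]
opening: 0.471
finger_force: 20.0
```

>>> step_arm:
  increments:
    - [[0,0,-0.3],[0,0,0]]
    - [[0,0,-0.2],[0,0,0]]
    - [[0,0,-0.1],[0,0,0]]
    - [[0,0,0],[0,0,0]]
    - [[0,0,0],[0,0,0]]
    - [[0,0,0],[0,0,0]]
    - [[0,0,0],[0,0,0]]
    - [[0,0,0],[0,0,0]]
    - [[0,0,0],[0,0,0]]
    - [[0,0,0],[0,0,0]]

```text
clock: 19.25
tool_pos: [0.463, -0.2743, 0.0439]
eef_rot: [0.507, 0.862, 0.0, 0.0]
contact_force: [0.1, 0.4, -1.9]
opening: 0.468
finger_force: 20.0
```

Another 3.7 mm down, then release.

>>> step_arm:
  increments:
    - [[0,0,-0.1],[0,0,0]]
    - [[0,0,-0.1],[0,0,0]]
    - [[0,0,-0.1],[0,0,0]]
    - [[0,0,-0.07],[0,0,0]]
    - [[0,0,0],[0,0,0]]
    - [[0,0,0],[0,0,0]]
    - [[0,0,0],[0,0,0]]
    - [[0,0,0],[0,0,0]]
    - [[0,0,0],[0,0,0]]
    - [[0,0,0],[0,0,0]]

```text
clock: 20.25
tool_pos: [0.463, -0.2743, 0.0403]
eef_rot: [0.507, 0.862, 0.0, 0.0]
contact_force: [0.3, 0.7, -1.4]
opening: 0.469
finger_force: 20.0
```

>>> step_arm:
  increments:
    - [[0,0,0],[0,0,0]]
    - [[0,0,0],[0,0,0]]
    - [[0,0,0],[0,0,0]]
    - [[0,0,0],[0,0,0]]
    - [[0,0,0],[0,0,0]]
    - [[0,0,0.5],[0,0,0]]
    - [[0,0,1],[0,0,0]]
    - [[0,0,2],[0,0,0]]
    - [[0,0,3],[0,0,0]]
    - [[0,0,3.5],[0,0,0]]
  fingers: 0.9

```text
clock: 21.25
tool_pos: [0.4624, -0.2739, 0.1414]
eef_rot: [0.507, 0.862, 0.0, -0.001]
contact_force: [-0.1, -0.2, 0.6]
opening: 0.899
finger_force: 0.0
```

Run:
```python
from h import *
p,d=snap("scene","s4"); q=r.get_state(); print(q["tool_pos"],q["contact_force"])
a=cv2.resize(p[140:240,340:440,::-1],(400,400),interpolation=cv2.INTER_CUBIC); b=cv2.resize(p[260:360,180:280,::-1],(400,400),interpolation=cv2.INTER_CUBIC)
cv2.imwrite("pics/s4c.png",np.hstack([a,b]))
```

```text
[ 0.46557984 -0.27469016  0.14675769] [ 1.36585124 -0.28293506  3.23308163]
```

View pics/s4c.png

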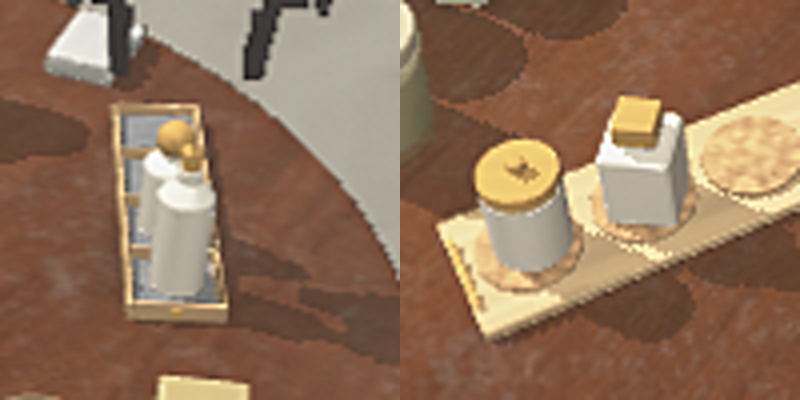

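Both stand well: ball behind flask at (172,180), flask at (182,230). The square bottle is turned against the board as measured, with its big face left and its small face right. Next I go to the square, closing line at -63°.

>>> step_arm:
  increments:
    - [[0,1,2.5],[0,0,-6]]
    - [[0,2.5,2.5],[0,0,-6]]
    - [[0,3.5,2.5],[0,0,-6]]
    - [[0,4,2.5],[0,0,-6]]
    - [[0,4,0],[0,0,-6]]
    - [[0,4,0],[0,0,-6]]
    - [[0,4,0],[0,0,-6]]
    - [[0.7,4,0],[0,0,-6]]
    - [[0.7,4,0],[0,0,-6]]
    - [[0.7,4,0],[0,0,-6]]
  fingers: 1

```text
clock: 22.3
tool_pos: [0.4839, 0.0775, 0.241]
eef_rot: [0.871, 0.492, 0.0, 0.0]
contact_force: [0.3, -0.7, -0.2]
opening: 0.995
finger_force: 0.0
```

>>> step_arm:
  increments:
    - [[1,4,0],[0,0,-6]]
    - [[1,4,0],[0,0,-6]]
    - [[1,4,0],[0,0,-6]]
    - [[0.9,3.5,0],[0,0,-6]]
    - [[0.6,3,0],[0,0,-6]]
    - [[0.35,1.6,-1],[0,0,-2]]
    - [[0.2,0.8,-2],[0,0,0]]
    - [[0,0,-2.5],[0,0,0]]
    - [[0,0,-2],[0,0,0]]
    - [[0,0,-1],[0,0,0]]

```text
clock: 23.3
tool_pos: [0.5333, 0.2845, 0.154]
eef_rot: [0.972, 0.235, -0.001, 0.0]
contact_force: [-0.4, -0.8, -0.1]
opening: 1.0
finger_force: 0.0
```

>>> step_arm:
  increments:
    - [[0.05,0.05,-1],[0,0,0]]
    - [[0,0,-1.6],[0,0,0]]
    - [[0,0,-1.8],[0,0,0]]
    - [[0,0,-1.8],[0,0,0]]
    - [[0,0,-1.8],[0,0,0]]
    - [[0,0,-1.6],[0,0,0]]
    - [[0,0,-1.2],[0,0,0]]
    - [[0,0,-0.8],[0,0,0]]
    - [[0,0,-0.4],[0,0,0]]
    - [[0,0,-0.2],[0,0,0]]

```text
clock: 24.3
tool_pos: [0.5352, 0.2854, 0.0332]
eef_rot: [0.972, 0.234, 0.0, -0.0]
contact_force: [0.5, -0.2, -0.5]
opening: 1.001
finger_force: 0.0
```

>>> step_arm:
  increments:
    - [[0,0,0],[0,0,0]]
    - [[0,0,0],[0,0,0]]
    - [[0,0,0],[0,0,0]]
    - [[0,0,0],[0,0,0]]
    - [[0,0,0],[0,0,0]]
    - [[0,0,0],[0,0,0]]
    - [[0,0,0],[0,0,0]]
    - [[0,0,0],[0,0,0]]
    - [[0,0,0],[0,0,0]]
    - [[0,0,0],[0,0,0]]
  fingers: 0
  grip_force: 20

```text
clock: 25.3
tool_pos: [0.5351, 0.2852, 0.0333]
eef_rot: [0.972, 0.234, 0.0, 0.0]
contact_force: [0.2, -0.6, 1.6]
opening: 0.449
finger_force: 20.0
```

>>> step_arm:
  increments:
    - [[0,0,0.4],[0,0,0]]
    - [[0,0,0.8],[0,0,0]]
    - [[0,0,1.5],[0,0,0]]
    - [[0,0,2.2],[0,0,0]]
    - [[0,0,2.6],[0,0,0]]
    - [[0,0,2.8],[0,0,0]]
    - [[-0.8,-1,2.8],[0,0,0]]
    - [[-1,-2,2.6],[0,0,4]]
    - [[-1.2,-3,2.2],[0,0,6]]
    - [[-1.3,-3.4,1.3],[0,0,6]]

```text
clock: 26.3
tool_pos: [0.4924, 0.1915, 0.2282]
eef_rot: [0.929, 0.37, 0.002, 0.0]
contact_force: [0.4, -0.6, -1.8]
opening: 0.451
finger_force: 20.0
```

>>> step_arm:
  increments:
    - [[-1.2,-4.2,0],[0,0,6]]
    - [[-1.2,-4.2,0],[0,0,6]]
    - [[-1.2,-4.2,0],[0,0,6]]
    - [[-1.2,-4.2,0],[0,0,6]]
    - [[-1.2,-4.2,0],[0,0,6]]
    - [[0,-4.2,0],[0,0,6]]
    - [[0.8,-4.2,0],[0,0,6]]
    - [[0.8,-4.2,0],[0,0,6]]
    - [[0.8,-4.2,0],[0,0,6]]
    - [[0.8,-4.2,0],[0,0,6]]

```text
clock: 27.3
tool_pos: [0.4639, -0.2311, 0.2265]
eef_rot: [0.62, 0.784, -0.0, 0.001]
contact_force: [1.4, 0.3, -1.8]
opening: 0.452
finger_force: 20.0
```

>>> step_arm:
  increments:
    - [[1.2,-4,0],[0,0,6]]
    - [[1,-3.3,0],[0,0,5]]
    - [[0.6,-2,0],[0,0,3]]
    - [[0.25,-1,0],[0,0,2]]
    - [[0,0,-0.6],[0,0,0]]
    - [[0,0,-1.8],[0,0,0]]
    - [[0,0,-2.8],[0,0,0]]
    - [[0,0,-2.8],[0,0,0]]
    - [[0,0,-2],[0,0,0]]
    - [[0,0,-1],[0,0,0]]

```text
clock: 28.3
tool_pos: [0.4931, -0.3305, 0.1139]
eef_rot: [0.506, 0.862, -0.0, -0.002]
contact_force: [0.0, -0.0, -1.3]
opening: 0.452
finger_force: 20.0
```

>>> step_arm:
  increments:
    - [[0.1,-0.05,-1],[0,0,0]]
    - [[0,0,-1.8],[0,0,0]]
    - [[0,0,-1.8],[0,0,0]]
    - [[0,0,-1.6],[0,0,0]]
    - [[0,0,-1],[0,0,0]]
    - [[0,0,-0.5],[0,0,0]]
    - [[0,0,-0.2],[0,0,0]]
    - [[0,0,-0.1],[0,0,0]]
    - [[0,0,0],[0,0,0]]
    - [[0,0,0],[0,0,0]]

```text
clock: 29.3
tool_pos: [0.4958, -0.3324, 0.0357]
eef_rot: [0.507, 0.862, 0.0, 0.0]
contact_force: [-0.8, 0.0, -1.3]
opening: 0.454
finger_force: 20.0
```

>>> step_arm:
  increments:
    - [[-0.1,0.05,-0.2],[0,0,0]]
    - [[0,0,-0.2],[0,0,0]]
    - [[0,0,-0.15],[0,0,0]]
    - [[0,0,-0.1],[0,0,0]]
    - [[0,0,-0.1],[0,0,0]]
    - [[0,0,-0.06],[0,0,0]]
    - [[0,0,0],[0,0,0]]
    - [[0,0,0],[0,0,0]]
    - [[0,0,0],[0,0,0]]
    - [[0,0,0],[0,0,0]]

```text
clock: 30.3
tool_pos: [0.4945, -0.3317, 0.0273]
eef_rot: [0.507, 0.862, -0.0, 0.0]
contact_force: [-1.9, 1.6, 2.0]
opening: 0.452
finger_force: 20.0
```

>>> step_arm:
  increments:
    - [[0,0,0],[0,0,0]]
    - [[0,0,0],[0,0,0]]
    - [[0,0,0],[0,0,0]]
    - [[0,0,0],[0,0,0]]
    - [[0,0,0],[0,0,0]]
    - [[0,0,0.5],[0,0,0]]
    - [[0,0,1],[0,0,0]]
    - [[0,0,2],[0,0,0]]
    - [[0,0,3],[0,0,0]]
    - [[0,0,3.5],[0,0,0]]
  fingers: 0.9

```text
clock: 31.3
tool_pos: [0.494, -0.3314, 0.1283]
eef_rot: [0.507, 0.862, 0.0, -0.001]
contact_force: [0.8, -0.7, -0.0]
opening: 0.901
finger_force: 0.0
```

>>> step_arm:
  increments:
    - [[0,1,2.5],[0,0,-4]]
    - [[-1,2.5,2.5],[0,0,-4]]
    - [[-1,3.5,2.5],[0,0,-4]]
    - [[-1,4.3,2.0],[0,0,-4]]
    - [[-1,4.3,1.5],[0,0,-4]]
    - [[-1,4.3,0.5],[0,0,-4]]
    - [[0,4.3,0],[0,0,-4]]
    - [[0,4.3,0],[0,0,-4]]
    - [[0,4.3,0],[0,0,-4]]
    - [[0,4.3,0],[0,0,-4]]
  fingers: 1

```text
clock: 32.3
tool_pos: [0.4443, 0.0411, 0.2431]
eef_rot: [0.772, 0.636, 0.001, 0.0]
contact_force: [1.2, -0.4, -0.1]
opening: 1.005
finger_force: 0.0
```

>>> step_arm:
  increments:
    - [[1.8,4.3,0],[0,0,-4]]
    - [[1.8,4.3,0],[0,0,-4]]
    - [[1.8,4.3,0],[0,0,-4]]
    - [[1.8,4.3,0],[0,0,-4]]
    - [[1.8,4.3,0],[0,0,-1.5]]
    - [[1.8,4.3,0],[0,0,0]]
    - [[1,2.5,0],[0,0,0]]
    - [[0.4,1.3,-1],[0,0,0]]
    - [[0.23,0.7,-2],[0,0,0]]
    - [[0,0,-2.5],[0,0,0]]

```text
clock: 33.3
tool_pos: [0.5687, 0.342, 0.1861]
eef_rot: [0.859, 0.512, 0.0, 0.0]
contact_force: [-0.7, -1.0, -0.9]
opening: 1.0
finger_force: 0.0
```

>>> step_arm:
  increments:
    - [[0,0,-2],[0,0,0]]
    - [[0,0,-2],[0,0,0]]
    - [[0,0,-2],[0,0,0]]
    - [[0,0,-1.5],[0,0,0]]
    - [[0,0,-1],[0,0,0]]
    - [[0,0,-0.4],[0,0,0]]
    - [[0,0,-0.1],[0,0,0]]
    - [[0,0,0],[0,0,0]]
    - [[0,0,0],[0,0,0]]
    - [[0,0,0],[0,0,0]]

```text
clock: 34.3
tool_pos: [0.5692, 0.3426, 0.0979]
eef_rot: [0.859, 0.512, 0.001, -0.0]
contact_force: [0.2, 0.2, 0.0]
opening: 1.007
finger_force: 0.0
```

Run:
```python
from h import *
p,d=snap("scene","s5"); q=r.get_state(); print(q["tool_pos"],q["contact_force"])
a=cv2.resize(p[140:240,340:440,::-1],(400,400),interpolation=cv2.INTER_CUBIC); b=cv2.resize(p[230:350,160:280,::-1],(400,400),interpolation=cv2.INTER_CUBIC)
cv2.imwrite("pics/s5c.png",np.hstack([a,b]))
```

```text
[0.56912679 0.34250218 0.09773945] [-0.39489674  0.37464802 -0.37200263]
```

View pics/s5c.png

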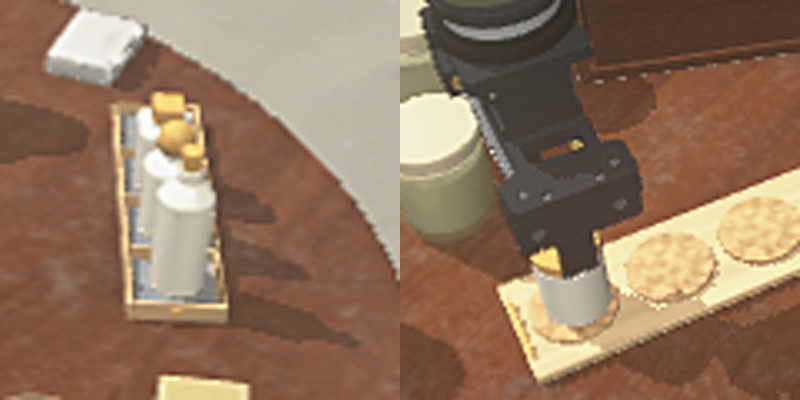

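Three stand in the tray with the square behind the ball, cap at (170,105). The gripper is over the drum at right (575,280). Lower, keeping the body above the neighbouring jar, and grip.

>>> step_arm:
  increments:
    - [[0,0,-0.8],[0,0,0]]
    - [[0,0,-1],[0,0,0]]
    - [[0,0,-1],[0,0,0]]
    - [[0,0,-1],[0,0,0]]
    - [[0,0,-1],[0,0,0]]
    - [[0,0,-0.7],[0,0,0]]
    - [[0,0,-0.4],[0,0,0]]
    - [[0,0,-0.2],[0,0,0]]
    - [[0,0,0],[0,0,0]]
    - [[0,0,0],[0,0,0]]

```text
clock: 35.35
tool_pos: [0.5691, 0.3425, 0.0365]
eef_rot: [0.859, 0.512, 0.0, -0.0]
contact_force: [0.1, 0.6, -0.0]
opening: 1.0
finger_force: 0.0
```

>>> step_arm:
  increments:
    - [[0,0,0],[0,0,0]]
    - [[0,0,0],[0,0,0]]
    - [[0,0,0],[0,0,0]]
    - [[0,0,0],[0,0,0]]
    - [[0,0,0],[0,0,0]]
    - [[0,0,0],[0,0,0]]
    - [[0,0,0],[0,0,0]]
    - [[0,0,0],[0,0,0]]
    - [[0,0,0],[0,0,0]]
    - [[0,0,0],[0,0,0]]
  fingers: 0
  grip_force: 20

```text
clock: 36.35
tool_pos: [0.5688, 0.3423, 0.0362]
eef_rot: [0.859, 0.512, 0.0, 0.0]
contact_force: [0.4, 0.1, 0.7]
opening: 0.486
finger_force: 20.0
```

>>> step_arm:
  increments:
    - [[0,0,0.4],[0,0,0]]
    - [[0,0,0.8],[0,0,0]]
    - [[0,0,1.5],[0,0,0]]
    - [[0,0,2.2],[0,0,0]]
    - [[0,0,2.7],[0,0,0]]
    - [[0,0,2.9],[0,0,0]]
    - [[-0.8,-1,2.9],[0,0,0]]
    - [[-1.2,-2,2.6],[0,0,0]]
    - [[-1.6,-3,2.1],[0,0,0]]
    - [[-1.8,-3.6,1.3],[0,0,0]]

```text
clock: 37.35
tool_pos: [0.515, 0.2472, 0.2332]
eef_rot: [0.859, 0.513, 0.003, -0.0]
contact_force: [0.8, -0.6, -1.5]
opening: 0.493
finger_force: 20.0
```

>>> step_arm:
  increments:
    - [[-1.7,-4.3,0],[0,0,4]]
    - [[-1.7,-4.3,0],[0,0,4]]
    - [[-1.7,-4.3,0],[0,0,4]]
    - [[-1.7,-4.3,0],[0,0,4]]
    - [[-1.7,-4.3,0],[0,0,4]]
    - [[0,-4.3,0],[0,0,4]]
    - [[0.9,-4.3,0],[0,0,4]]
    - [[0.9,-4.3,0],[0,0,4]]
    - [[0.9,-4.3,0],[0,0,4]]
    - [[0.9,-4.3,0],[0,0,4]]

```text
clock: 38.35
tool_pos: [0.466, -0.1859, 0.2315]
eef_rot: [0.631, 0.776, -0.0, 0.001]
contact_force: [0.9, 0.9, -2.5]
opening: 0.493
finger_force: 20.0
```

>>> step_arm:
  increments:
    - [[1.3,-4.3,0],[0,0,4]]
    - [[1.3,-4.3,0],[0,0,4]]
    - [[1.3,-4.3,0],[0,0,4]]
    - [[1.3,-4.3,0],[0,0,4]]
    - [[0.6,-2.2,0],[0,0,1.5]]
    - [[0.35,-1.2,0],[0,0,0]]
    - [[0,0,-0.8],[0,0,0]]
    - [[0,0,-2],[0,0,0]]
    - [[0,0,-2.8],[0,0,0]]
    - [[0,0,-2.8],[0,0,0]]

```text
clock: 39.35
tool_pos: [0.5272, -0.3885, 0.146]
eef_rot: [0.506, 0.862, 0.0, 0.0]
contact_force: [0.1, -0.9, -2.4]
opening: 0.488
finger_force: 20.0
```

>>> step_arm:
  increments:
    - [[0,0,-2.6],[0,0,0]]
    - [[0,0,-2.4],[0,0,0]]
    - [[0,0,-2],[0,0,0]]
    - [[0,0,-1.5],[0,0,0]]
    - [[0,0,-1],[0,0,0]]
    - [[0,0,-0.6],[0,0,0]]
    - [[0,0,-0.3],[0,0,0]]
    - [[0,0,-0.2],[0,0,0]]
    - [[0,0,0],[0,0,0]]
    - [[0,0,0],[0,0,0]]

```text
clock: 40.35
tool_pos: [0.5277, -0.3899, 0.0407]
eef_rot: [0.507, 0.862, 0.0, 0.001]
contact_force: [0.6, -0.5, -1.4]
opening: 0.49
finger_force: 20.0
```

Final 10 mm down to 0.0305.

>>> step_arm:
  increments:
    - [[0,0,-0.2],[0,0,0]]
    - [[0,0,-0.2],[0,0,0]]
    - [[0,0,-0.2],[0,0,0]]
    - [[0,0,-0.15],[0,0,0]]
    - [[0,0,-0.15],[0,0,0]]
    - [[0,0,-0.1],[0,0,0]]
    - [[0,0,0],[0,0,0]]
    - [[0,0,0],[0,0,0]]
    - [[0,0,0],[0,0,0]]
    - [[0,0,0],[0,0,0]]

```text
clock: 41.35
tool_pos: [0.5274, -0.3897, 0.0302]
eef_rot: [0.507, 0.862, 0.0, 0.0]
contact_force: [-0.2, 0.9, -1.1]
opening: 0.489
finger_force: 20.0
```

>>> step_arm:
  increments:
    - [[0,0,0],[0,0,0]]
    - [[0,0,0],[0,0,0]]
    - [[0,0,0],[0,0,0]]
    - [[0,0,0],[0,0,0]]
    - [[0,0,0],[0,0,0]]
    - [[0,0,0.5],[0,0,0]]
    - [[0,0,1],[0,0,0]]
    - [[0,0,2],[0,0,0]]
    - [[0,0,3],[0,0,0]]
    - [[0,0,3.5],[0,0,0]]
  fingers: 0.9

```text
clock: 42.35
tool_pos: [0.5271, -0.3895, 0.1322]
eef_rot: [0.507, 0.862, 0.0, -0.0]
contact_force: [-0.3, -0.2, 1.0]
opening: 0.899
finger_force: 0.0
```

>>> step_arm:
  increments:
    - [[0,0,2.5],[0,0,0]]
    - [[-1,-2,2],[0,0,0]]
    - [[-2,-2,2],[0,0,0]]
    - [[-3,-2,1],[0,0,0]]
    - [[-3,-2,1],[0,0,0]]
    - [[-3,-2,1],[0,0,0]]
    - [[-3,-2,0],[0,0,0]]
    - [[-2,-1,0],[0,0,0]]
    - [[-1,0,0],[0,0,0]]
    - [[0,0,0],[0,0,0]]

```text
clock: 43.35
tool_pos: [0.3463, -0.5197, 0.2262]
eef_rot: [0.507, 0.862, -0.0, 0.0]
contact_force: [0.3, 0.9, 0.2]
opening: 0.899
finger_force: 0.0
```

Run:
```python
from h import *
p,d=snap("scene","s6"); t,dt=snap("top","t6"); q=r.get_state(); print(q["clock"],q["tool_pos"],q["contact_force"])
a=cv2.resize(p[140:240,340:440,::-1],(400,400),interpolation=cv2.INTER_CUBIC); b=cv2.resize(t[185:305,400:540,::-1],(400,343),interpolation=cv2.INTER_CUBIC)
b=np.vstack([b,np.zeros((57,400,3),np.uint8)]); cv2.imwrite("pics/s6c.png",np.hstack([a,b]))
```

```text
43.45 [ 0.34902741 -0.51848208  0.22611548] [ 0.49470586 -0.08595145  0.10806408]
```

View pics/s6c.png

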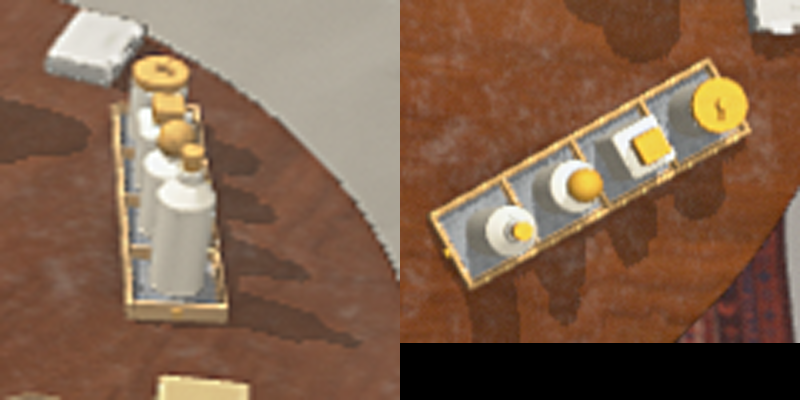

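All four stand upright, one to a compartment: flask (510,230), ball (578,185), square (645,148) and drum (720,105), left to right. The arm is clear, so I'm handing in.

```bash
python3 -c "
from plant import r
print(r.finish_job())"
```

```text
the job is handed in; nothing more can be done
None
```

All four white bottles stand upright in the tray in reversed order (flask, ball, square, drum from left to right), set down without drops, and the job was handed in at about 43 s with the arm clear; the judge's result was not shown.

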